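# Fetch the polishing cartridge from behind the bottles

### The job

Load the flat water-polishing cartridge into its grey dock: first stand both bottles from in front of it upright in the white side tray, then take the cartridge from the steel stand and seat it upright, fully down, in the dock. After that put each bottle back upright on the very spot on the steel stand where it stood at the start, and do not tip a bottle over or disturb the glass beaker and the amber jar.

Things in the scene. Friction and masses are not known exactly. Their poses are not given: they have to be found in the camera images.
- round_bottle_mid (a point): loose white plastic bottle, round, body 50 mm in diameter, with a round white screw cap (42 mm diameter, from 98 to 120 mm above its foot); plain straight body from the foot up to 94 mm, 120 mm tall overall, about 0.18 kg. It starts upright on the steel stand, on one of its two dark discs (which bottle is on which varies). The point is on its axis half-way up, 60 mm above its foot; z is up
- square_bottle_mid (a point): loose white plastic bottle, square in plan, body 50 x 50 mm with its sides along its own x and y, with a round white screw cap (42 mm diameter, from 98 to 120 mm above its foot); plain straight body from the foot up to 94 mm, 120 mm tall overall, about 0.18 kg. It starts upright on the steel stand, on one of its two dark discs (which bottle is on which varies). The point is on its axis half-way up, 60 mm above its foot; z is up
- cartridge_mid (a point): loose flat white cartridge standing on edge, 36 mm thick (its x), 120 mm wide (its y), 80 mm tall, with two small grey port stubs (16 mm diameter, 8 mm high) on top at y = +45 and -45 mm, and two grey bands; about 0.32 kg, the same either way round. It starts on the steel stand, its broad face only about 10 mm behind the bottles. The point is at the centre of its body, 40 mm above its foot; z is up
- stand: fixed mid-grey steel plate, 170 (x) x 240 (y) x 8 mm thick, lying flat on the bench; origin at the centre of its underside, its top 8 mm above. Two flush dark discs, 72 mm in diameter, at x = -45, y = +47.5 and -47.5 mm in its frame, mark where the bottles stand (each bottle starts within about 3 mm of a disc's centre); the cartridge stands at about x = +10, y = 0 mm, broad face along y
- tray: fixed open white side tray, outside 250 (x, its long side) x 130 (y) x 18 mm high, walls and floor 5 mm thick; origin at the centre of its underside, so its inner floor is 5 mm above. Room for both bottles side by side along x. It may be to the left or to the right of the stand
- dock: fixed open grey dock with a short blue pipe stub at its +y end, outside 64 (x) x 148 (y) x 20 mm high, walls and floor 6 mm thick, so its pocket is 52 x 136 mm and 14 mm deep; origin at the centre of its underside. It takes the cartridge upright, broad face along y, either way round. It is on the side of the stand opposite to the tray
- beaker_mid (a point): bystander: empty glass beaker, 70 mm across, 90 mm tall, loose, to be left alone; the point is half-way up its axis
- reagent_jar_mid (a point): bystander: amber glass jar, 68 mm across, 130 mm tall, loose, to be left alone; the point is half-way up its axis
There are look-alikes about, which are no part of the job. Leave any brown or turquoise look-alike of the part that bears square_bottle_mid alone.

How it is judged:
By the outcome, as a careful person would: the job done as asked, in the order asked, and still so for the second after the job is handed in, with the robot touching nothing.
It also fails if it takes over 138 s, if anything falls off the work surface, if the arm or the gripper's body presses on something with over 40 N, if the wrist force passes 120 N, or if a joint passes its speed limit or range.

### The arm

A 6-joint arm with a two-finger parallel gripper is mounted at the origin on the work surface. World frame = base frame: x ahead of the robot, y to its left, z up, the work surface at z = 0. Lengths are in m, angles in rad, forces in N, time in s.
With the tool pointing down it reaches from about 0.425 to 0.95 m from the base axis. Payload 3.5 kg.
Tool frame: the origin (TCP) lies midway between the tips of the shut fingers; the grasp point (between the pads) lies 19 mm behind it; z points along the fingers, y is the line along which they close (so a half turn about z gives the same grasp; the last joint's range is limited). The gripper opens to 85 mm and grips with 20 to 120 N. Pads are 22 mm wide; open, the fingers measure 114 mm over their backs; the gripper's body (76 mm by 85 mm) begins 54 mm behind the grasp point. The pads swing forward as they close: fully open they stand 13 mm farther back than shut.
Start: joints at [1.191, 0.286, 1.577, -0, 1.279, -0.15], TCP at [0.154, 0.657, 0.231] pointing down, gripper open.
Joint ranges: [-2.77, 2.77], [-0.9, 2.22], [0.21, 2.48], [-1.53, 4.67], [0.24, 2.81], [-2.84, 2.84]. Speed limits (rad/s): [2.79, 2.79, 3.14, 3.14, 3.14, 3.14].

### API

Orientations are given as a unit quaternion [x, y, z, w].
In Python, from plant import get_state, read_camera, ctrl gives the robot as it stands.
- The arm moves only by the shell command python3 -m crank 'ROWS' [FORCE]. ROWS is JSON, a list of rows, each a list of 3 entries, a list of its own where there are three numbers: the shift along the tool's x, y, z in mm, then the turn about the tool's z in degrees, then the closure in counts, from 0 (fully open) to 255 (shut). In form: [[[tx, ty, tz], yaw, claw], ...]. A call has 1 to 10 rows; each row is the pose to reach, as a shift and turn from the pose commanded when the call began, along the tool's axes at that moment; what a row does not reach only later rows make up. A row lasts 1/10 s, in which the tool goes at most 50 mm and 8.59 degrees, less where a joint would pass 70% of its speed; a pose out of reach is approached as far as the arm can. A call with a gripper value outside its range is refused whole. The fingers move at their own pace and stop on an object; FORCE is the grip in N (left out, the last holds). Time passes only in rows, so rows that repeat a pose let the fingers close. It gives the time, the measured TCP pose, the force, the opening and the grip force at its end, in the units of the state.
- get_state(): the state, without advancing time (a new reading comes with each control period).
- read_camera(name): name is "scene" or "top" or "wrist"; returns a dict with "frame" (400x640x3 uint8, blue, green, red), "range_z" (400x640 float32, m along the optical axis (not along the pixel's ray), 0 where there is no reading), "vfov" (degrees; the focal length in pixels is half the picture's height over the tangent of half this angle, whatever the lens; pixels are square), "cx", "cy" (the principal point, pixels), "origin" and "orientation" of the camera in the world. Camera axes: x right, y down, z forward; pixel columns grow to the right and rows downward; lengths in m; the calibration is good to about 2 mm. The wrist camera is an equidistant fisheye: a pixel r from the principal point sees the ray r / f radians off the axis. A picture is of the moment at which its call begins.
- ctrl.sign_off(): hands the job in; it is judged then, once.
The state is a dict: "time": time; "qpos": joint angles; "dq": joint speeds; "joint_efforts": joint torques, N m; "eef_pos": TCP position; "tcp_rot": TCP orientation; "contact_force": force on the tool from outside, world axes, zero at the start; "wrist_torque": the same for the moment, N m; "opening": opening from 0.0 (shut) to 1.0 (fully open); "finger_force": force on a finger pad.
Only numpy, scipy, OpenCV 4.12 (cv2) and the standard library are available. Lean on these libraries where they do the work, as an engineer would, in place of code of your own. Each camera call takes 0.05 s, during which the arm holds its last target. There are 200 camera calls.

## Working session

There is one attempt and no reset: what is moved stays moved. The work goes in short steps, Python scripts to look and compute and a shell command to move; the robot and the scene stay as the last step left them, time stands still between calls to the robot, and variables do not carry over. Pictures are saved under pics/ and viewed, at most 14 in all, crops included, and the job is handed in when it is done.

```bash
ls; mkdir -p pics; cat > h.py <<'E'
import numpy as np, cv2
from scipy.spatial.transform import Rotation as R
from plant import get_state, read_camera, ctrl
def rays(c,uv):
    uv=np.atleast_2d(uv).astype(float); f=200/np.tan(np.radians(c['vfov'])/2)
    d=np.c_[(uv[:,0]-c['cx'])/f,(uv[:,1]-c['cy'])/f,np.ones(len(uv))]
    return R.from_quat(c['orientation']).apply(d)
def onplane(c,uv,z):
    d=rays(c,uv); o=np.array(c['origin']); return o+d*((z-o[2])/d[:,2])[:,None]
def cloud(c):
    v,u=np.mgrid[:400,:640]; d=rays(c,np.c_[u.ravel(),v.ravel()])
    return (np.array(c['origin'])+d*c['range_z'].reshape(-1,1)).reshape(400,640,3)
E
python3 - <<'E'
from h import *
import pickle
for n in('scene','top'):
    c=read_camera(n); print(n,c['vfov'],c['origin'],c['orientation'],c['cx'],c['cy'])
    cv2.imwrite(f'pics/{n}0.png',c['frame']); pickle.dump(c,open(n+'0.pkl','wb'))
s=get_state();print(s['time'],s['eef_pos'],s['tcp_rot'],s['opening'])
E
```

```text
pics
scene 56.31194070952941 [ 0.87792111 -0.34966512  0.72188121] [ 0.88351871  0.33845318 -0.10910752 -0.30486009] 314.5009468563111 199.9365165276214
top 48.9966607197225 [ 0.32316172 -0.01272304  1.14065993] [ 0.74859327 -0.65404141  0.07200259 -0.08156948] 321.0612199409652 203.46440711203695
0.1 [0.15350662 0.65670169 0.23004593] [ 1.14615066e-01  9.93409386e-01 -1.05187310e-03 -2.69099931e-04] 1.0016228411343964
```

View pics/scene0.png

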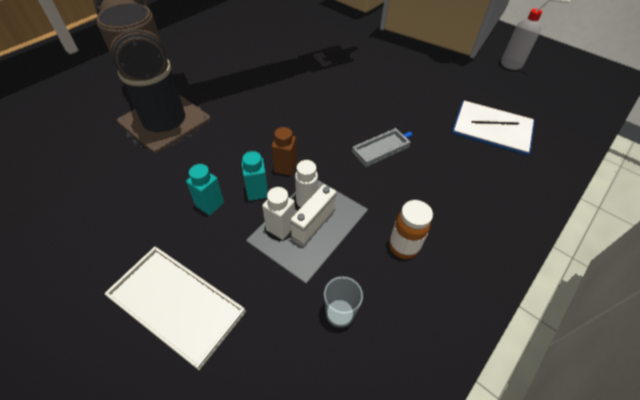

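View pics/top0.png

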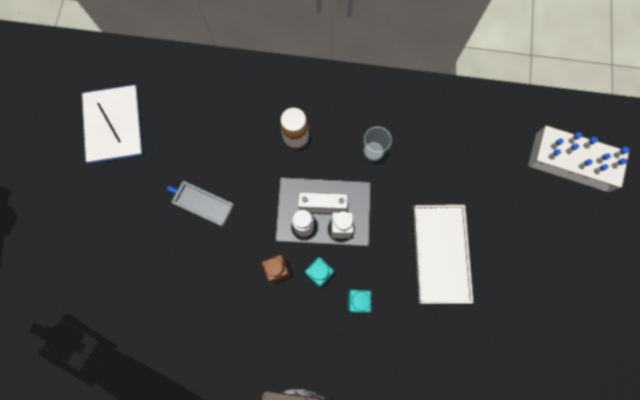

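The scene picture shows the white square bottle at (279,213), the round one at (306,185), the cartridge at (314,215), the tray at (175,305) and the dock at (382,147). In the top picture the round bottle is at (303,221), the square at (342,223), the cartridge at (323,203), the stand at (323,212), the tray at (443,254) and the dock at (202,203).

Things that could be mistaken for the square bottle in the top picture are the turquoise ones at (319,271) and (360,300), the brown one at (276,268), and the white round bottle. I choose the white square one at (342,223).

```bash
python3 - <<'E'
from h import *
import pickle
T=pickle.load(open('top0.pkl','rb'));S=pickle.load(open('scene0.pkl','rb'))
for n,c in(('top',T),('scene',S)):
    P=cloud(c)
    def rect(mask,name,z=None):
        nn,l,st,ce=cv2.connectedComponentsWithStats(mask.astype(np.uint8))
        for i in range(1,nn):
            if st[i,4]<25: continue
            p=P[l==i]; r=cv2.minAreaRect((p[:,:2]*1000).astype(np.float32))
            print(n,name,ce[i].round(),'n',st[i,4],'z',p[:,2].mean().round(4),'rect',np.round(r[0],1),np.round(r[1],1),round(r[2],1),'mean',(p[:,:2].mean(0)*1000).round(1))
    b,g,r=[c['frame'][...,i].astype(int) for i in range(3)]
    V=c['range_z']>0; X,Y,Z=P[...,0],P[...,1],P[...,2]
    near=V&(np.hypot(X,Y)<1)&(X>.2)&(np.abs(Y)<.6)
    rect(near&(Z>.112)&(Z<.15),'top>112')
    rect(near&(Z>.080)&(Z<.092),'z~88')
    rect(near&(Z>.004)&(Z<.03)&(g>60),'low')
    rect(near&(abs(Z-.008)<.003)&(g>60)&(abs(r-b)<25),'stand')
a=T['frame'][170:320,170:490]; cv2.imwrite('pics/crop.png',cv2.resize(a,None,fx=2.5,fy=2.5,interpolation=cv2.INTER_CUBIC))
E
```

```text
top top>112 [293. 120.] n 471 z 0.1298 rect [747.4 112.2] [58.5 58.6] 80.8 mean [745.1 111.7]
top top>112 [302. 219.] n 258 z 0.1281 rect [504.   54.8] [39.9 41.2] 57.0 mean [503.   54.9]
top top>112 [343. 221.] n 256 z 0.1281 rect [512.6 -41.3] [40.5 40. ] 7.0 mean [512.  -40.4]
top top>112 [274. 267.] n 258 z 0.1205 rect [385.2 104.3] [39.1 41. ] 7.7 mean [384.7 104.3]
top top>112 [319. 270.] n 259 z 0.1206 rect [390.3  -1.1] [39.  39.3] 7.6 mean [390.4  -0.9]
top top>112 [361. 301.] n 269 z 0.1208 rect [ 335.7 -104.2] [40.5 40.2] 69.3 mean [ 335.7 -104.3]
top z~88 [378. 139.] n 144 z 0.0873 rect [ 738.2 -102. ] [67.3 69.1] 85.9 mean [ 740.8 -102.2]
top z~88 [296. 136.] n 42 z 0.086 rect [724.6 104.3] [20.  60.4] 19.6 mean [721.7 103.3]
top z~88 [323. 201.] n 624 z 0.088 rect [563.8  13.9] [ 36.9 119.8] 5.4 mean [562.4  13.8]
top low [128. 130.] n 1424 z 0.0146 rect [717.7 559.8] [203.   80.6] 0.2 mean [703.  568.6]
top low [539. 158.] n 231 z 0.0121 rect [ 775.1 -545.3] [115.2  64.1] 33.5 mean [ 774.  -547.4]
top low [376. 144.] n 141 z 0.013 rect [ 752.9 -105.4] [51.2 27.8] 76.0 
[... 3275 characters left out ...]
  45.5] 73.1 mean [524.9 333.7]
scene stand [394. 151.] n 54 z 0.0083 rect [565.9 338.5] [102.8   4.5] 72.1 mean [566.1 338.7]
scene stand [319. 184.] n 30 z 0.0092 rect [496.2 113.5] [13.6 27.8] 31.1 mean [493.9 114.8]
scene stand [311. 240.] n 3193 z 0.0092 rect [553.    9.3] [171.8 240.9] 4.4 mean [586.8 -17.9]
scene stand [176. 305.] n 6603 z 0.0071 rect [ 480.7 -307.6] [239.1 120.1] 8.3 mean [ 485.9 -309.6]
scene stand [342. 305.] n 161 z 0.0067 rect [730.4 -90.2] [43.3 23.1] 41.5 mean [731.8 -89.9]
scene stand [237. 319.] n 27 z 0.0078 rect [ 600.8 -248.2] [ 2.1 40.4] 6.7 mean [ 600.7 -248.5]
scene stand [217. 344.] n 40 z 0.008 rect [ 608.3 -301.9] [ 1.6 60.6] 8.4 mean [ 608.8 -303.2]
```

View pics/crop.png

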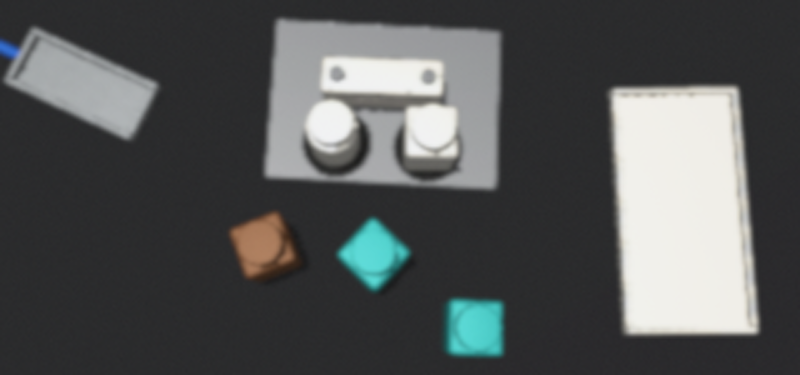

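The crop confirms the choice: the white round bottle at (333,130) and the white square one at (432,135) stand on the discs. The look-alikes are off the stand. The cap centres are at 128 mm height, and the caps, cartridge, stand, tray pocket and dock pocket all match their stated sizes.

```bash
cat >> h.py <<'E'
def to(x,y,z,ang):
    "mm, world angle (deg) of tool y -> tool shift and yaw"
    s=get_state(); r=R.from_quat(s['tcp_rot']); ty=r.apply([0,1,0]); a=np.degrees(np.arctan2(ty[1],ty[0]))
    d=r.inv().apply(np.array([x,y,z])-np.array(s['eef_pos'])*1000)
    print('t',round(s['time'],1),'at',(np.array(s['eef_pos'])*1000).round(1),'ang',a.round(1),'-> shift',d.round(1),'yaw',round((a-ang+180)%360-180,1))
E
python3 - <<'E'
from h import *
import pickle
for n in('top','scene'):
    c=pickle.load(open(n+'0.pkl','rb'));P=cloud(c);X,Y,Z=P[...,0],P[...,1],P[...,2]
    m=(np.hypot(X-.513,Y+.0415)<.045)&(Z>.03)&(Z<.098)&(X<.543)
    p=P[m][:,:2]*1000-[512.8,-41.4]
    best=[]
    for a in range(-45,45):
        t=np.radians(a);q=np.abs(p@np.array([[np.cos(t),-np.sin(t)],[np.sin(t),np.cos(t)]]))
        best.append((np.mean(np.abs(q.max(1)-25)),a))
    print(n,len(p),sorted(best)[:4],cv2.minAreaRect(p.astype(np.float32)))
to(504.3,54.7,200,95);to(512.8,-41.4,200,95)
E
```

```text
top 103 [(np.float64(0.673518377981785), 7), (np.float64(0.6854913001103379), 8), (np.float64(0.6959690512596229), 6), (np.float64(0.7364977618344424), 9)] ((-2.6836814880371094, 0.2909507751464844), (44.89542770385742, 49.9643669128418), 7.070862770080566)
scene 521 [(np.float64(0.6535710442331382), 7), (np.float64(0.6580537662217081), 8), (np.float64(0.6852864315121746), 6), (np.float64(0.7103106995503163), 9)] ((13.728079795837402, -10.560924530029297), (66.9737548828125, 35.19639587402344), 52.11297607421875)
t 0.1 at [153.5 656.7 230. ] ang 76.8 -> shift [-478.7 -506.2   31. ] yaw -18.2
t 0.1 at [153.5 656.7 230. ] ang 76.8 -> shift [-508.8 -597.9   31.2] yaw -18.2
```

```bash
python3 -m crank '[[[-509,-598,0],-20.4,0],[[-509,-598,0],-20.4,0],[[-509,-598,0],-20.4,0],[[-509,-598,0],-20.4,0],[[-509,-598,0],-20.4,0],[[-509,-598,0],-20.4,0],[[-509,-598,0],-20.4,0],[[-509,-598,0],-20.4,0],[[-509,-598,0],-20.4,0],[[-509,-598,0],-20.4,0]]' 60; python3 -c "
from h import *
to(512.8,-41.4,200,97.2)"
```

```text
time: 1.1
eef_pos: [0.3827, 0.2108, 0.2311]
tcp_rot: [-0.063, 0.998, 0.0, 0.0]
contact_force: [1.6, 0.0, 0.4]
opening: 0.998
finger_force: 0.0
t 1.1 at [382.7 210.8 231.1] ang 97.3 -> shift [ -97.2 -266.6   31.1] yaw 0.1
```

```bash
python3 -m crank '[[[-97,-267,0],0,0],[[-97,-267,0],0,0],[[-97,-267,0],0,0],[[-97,-267,0],0,0],[[-97,-267,0],0,0],[[-97,-267,0],0,0],[[-97,-267,0],0,0],[[-97,-267,0],0,0],[[-97,-267,0],0,0],[[-97,-267,0],0,0]]'; python3 -c "
from h import *
to(512.8,-41.4,65,97.2)
c=read_camera('wrist');cv2.imwrite('pics/w1.png',c['frame']);print(c['vfov'],c['origin'],c['orientation'],c['cx'],c['cy'])"
```

```text
time: 2.1
eef_pos: [0.5118, -0.0387, 0.2312]
tcp_rot: [-0.064, 0.998, 0.0, -0.0]
contact_force: [-0.4, -0.1, -0.7]
opening: 1.002
finger_force: 0.0
t 2.1 at [511.8 -38.7 231.2] ang 97.3 -> shift [ -0.6  -2.9 166.2] yaw 0.1
65.70646984690485 [ 0.43748219 -0.04904765  0.37240951] [0.65260297 0.74284925 0.11247749 0.09814871] 321.76183380921987 197.02875636995256
```

View pics/w1.png

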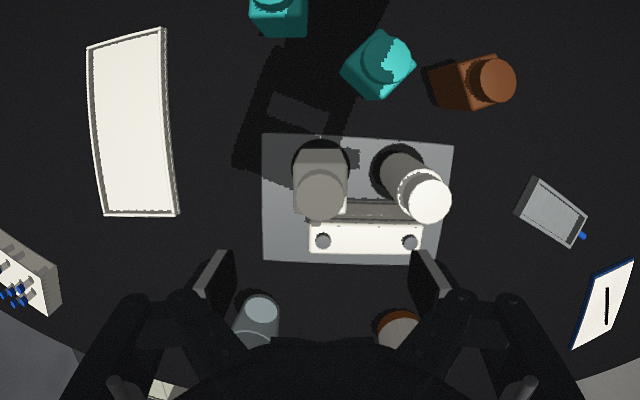

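The wrist view shows the square bottle's cap at (320,195), between the fingers, which stand at (215,280) and (430,275). The round bottle at (432,200) is clear of them. I will go down.

```bash
python3 -m crank '[[[0,-3,0],0,0],[[0,-3,40],0,0],[[0,-3,80],0,0],[[0,-3,110],0,0],[[0,-3,135],0,0],[[0,-3,155],0,0],[[0,-3,166],0,0],[[0,-3,166],0,0],[[0,-3,166],0,0]]' ; python3 -c "
from h import *
to(512.8,-41.4,65,97.2)"
```

```text
time: 3.05
eef_pos: [0.5134, -0.043, 0.0662]
tcp_rot: [-0.063, 0.998, -0.0, 0.001]
contact_force: [-0.8, -1.0, 0.7]
opening: 1.0
finger_force: 0.0
t 3.0 at [513.4 -43.   66.2] ang 97.2 -> shift [0.4 1.7 1.2] yaw 0.0
```

```bash
python3 -m crank '[[[0,1.5,0],0,0],[[0,1.5,0],0,255],[[0,1.5,0],0,255],[[0,1.5,0],0,255],[[0,1.5,0],0,255],[[0,1.5,0],0,255],[[0,1.5,0],0,255],[[0,1.5,0],0,255]]' 50; python3 -c "
from h import *
to(512.8,-41.4,65,97.2)"
```

```text
time: 3.85
eef_pos: [0.5132, -0.0414, 0.0662]
tcp_rot: [-0.063, 0.998, 0.0, 0.001]
contact_force: [-0.4, 2.0, 5.5]
opening: 0.579
finger_force: 52.5
t 3.9 at [513.2 -41.4  66.2] ang 97.2 -> shift [0.4 0.  1.2] yaw 0.0
```

```bash
python3 -m crank '[[[0,0,-20],0,255],[[0,0,-45],0,255],[[0,0,-70],0,255],[[0,0,-80],0,255],[[0,0,-80],0,255]]'; python3 -c "
from h import *
to(423.6,-317,146,98.2)"
```

```text
time: 4.35
eef_pos: [0.5133, -0.0418, 0.1463]
tcp_rot: [-0.063, 0.998, -0.001, 0.001]
contact_force: [-0.9, -0.8, -1.6]
opening: 0.579
finger_force: 52.3
t 4.3 at [513.3 -41.8 146.3] ang 97.2 -> shift [ 123.6 -261.7    0.3] yaw -1.0
```

```bash
python3 -m crank '[[[12,-26,0],-1,255],[[28,-60,0],-1,255],[[46,-98,0],-1,255],[[64,-136,0],-1,255],[[82,-174,0],-1,255],[[100,-211,0],-1,255],[[113,-240,0],-1,255],[[121,-256,0],-1,255],[[124,-262,0],-1,255],[[124,-262,0],-1,255]]'; python3 -c "
from h import *
to(423.6,-317,64,98.2)"
```

```text
time: 5.35
eef_pos: [0.4217, -0.3168, 0.1436]
tcp_rot: [-0.071, 0.997, 0.001, -0.001]
contact_force: [-0.2, -0.6, -2.4]
opening: 0.578
finger_force: 52.6
t 5.3 at [ 421.7 -316.8  143.6] ang 98.1 -> shift [-2.  -0.7 79.6] yaw -0.1
```

```bash
python3 -m crank '[[[-2,0,20],0,255],[[-2,0,45],0,255],[[-2,0,60],0,255],[[-2,0,68],0,255],[[-2,0,73],0,255],[[-2,0,77],0,255],[[-2,0,77],0,255],[[-2,0,77],0,255]]'; python3 -c "
from h import *
to(423.6,-317,63.2,98.2)"
```

```text
time: 6.15
eef_pos: [0.425, -0.3171, 0.0691]
tcp_rot: [-0.072, 0.997, -0.001, 0.0]
contact_force: [-0.8, 0.1, -1.4]
opening: 0.576
finger_force: 52.6
t 6.2 at [ 425.  -317.1   69.1] ang 98.2 -> shift [1.3 0.3 5.9] yaw 0.0
```

```bash
python3 -m crank '[[[0,0,2],0,255],[[0,0,4],0,255],[[0,0,5],0,255],[[0,0,6],0,255],[[0,0,6],0,255]]'; python3 -c "
from h import *
to(423.6,-317,63.2,98.2)"
```

```text
time: 6.65
eef_pos: [0.4246, -0.3168, 0.0632]
tcp_rot: [-0.072, 0.997, 0.0, -0.0]
contact_force: [-1.5, 2.9, 3.4]
opening: 0.579
finger_force: 53.1
t 6.7 at [ 424.6 -316.8   63.2] ang 98.2 -> shift [ 1.  -0.1  0. ] yaw 0.0
```

```bash
python3 -m crank '[[[0,0,0],0,0],[[0,0,0],0,0],[[0,0,0],0,0],[[0,0,0],0,0],[[0,0,-20],0,0],[[0,0,-60],0,0],[[0,0,-105],0,0],[[0,0,-150],0,0],[[0,0,-160],0,0],[[0,0,-160],0,0]]'; python3 -c "
from h import *
to(504.3,54.7,223,95)"
```

```text
time: 7.65
eef_pos: [0.4256, -0.3178, 0.2251]
tcp_rot: [-0.072, 0.997, -0.002, 0.002]
contact_force: [-0.8, 1.0, -1.1]
opening: 0.998
finger_force: 0.0
t 7.7 at [ 425.6 -317.8  225.1] ang 98.2 -> shift [-131.3  357.4    0.8] yaw 3.2
```

```bash
python3 -m crank '[[[-131,357,0],3.2,0],[[-131,357,0],3.2,0],[[-131,357,0],3.2,0],[[-131,357,0],3.2,0],[[-131,357,0],3.2,0],[[-131,357,0],3.2,0],[[-131,357,0],3.2,0],[[-131,357,0],3.2,0],[[-131,357,0],3.2,0],[[-131,357,0],3.2,0]]'; python3 -c "
from h import *
to(504.3,54.7,66,95)"
```

```text
time: 8.65
eef_pos: [0.5019, 0.0558, 0.2198]
tcp_rot: [-0.045, 0.999, 0.0, -0.002]
contact_force: [-0.2, -0.6, -0.2]
opening: 1.003
finger_force: 0.0
t 8.7 at [501.9  55.8 219.8] ang 95.1 -> shift [ -3.   -1.4 153.8] yaw 0.1
```

```bash
python3 -m crank '[[[-2,0,0],0,0],[[-2,0,40],0,0],[[-2,0,80],0,0],[[-2,0,110],0,0],[[-2,0,135],0,0],[[-2,0,150],0,0],[[-2,0,155],0,0],[[-2,0,155],0,0],[[-2,0,155],0,0]]'; python3 -c "
from h import *
to(504.3,54.7,66,95)"
```

```text
time: 9.55
eef_pos: [0.5059, 0.0549, 0.0682]
tcp_rot: [-0.043, 0.999, -0.0, 0.001]
contact_force: [0.0, 0.0, 0.1]
opening: 1.0
finger_force: 0.0
t 9.6 at [505.9  54.9  68.2] ang 95.0 -> shift [ 1.6 -0.   2.2] yaw -0.0
```

```bash
python3 -m crank '[[[1.6,0,2],0,0],[[1.6,0,2],0,255],[[1.6,0,2],0,255],[[1.6,0,2],0,255],[[1.6,0,2],0,255],[[1.6,0,2],0,255],[[1.6,0,2],0,255],[[1.6,0,2],0,255]]' 50; python3 -c "
from h import *
to(504.3,54.7,66,95)"; python3 -m crank '[[[1.6,0,-30],0,255],[[1.6,0,-70],0,255],[[1.6,0,-115],0,255],[[1.6,0,-145],0,255],[[1.6,0,-150],0,255],[[1.6,0,-150],0,255]]'; python3 -c "
from h import *
to(542.4,-300,216,98.2)"
```

```text
time: 10.35
eef_pos: [0.5041, 0.0556, 0.066]
tcp_rot: [-0.044, 0.999, 0.0, 0.001]
contact_force: [-0.1, 1.0, 6.5]
opening: 0.573
finger_force: 51.9
t 10.3 at [504.1  55.6  66. ] ang 95.0 -> shift [-0.2 -0.9  0. ] yaw 0.0
time: 10.95
eef_pos: [0.5015, 0.0552, 0.2146]
tcp_rot: [-0.044, 0.999, -0.0, -0.0]
contact_force: [-0.7, 0.9, -2.6]
opening: 0.568
finger_force: 52.5
t 10.9 at [501.5  55.2 214.6] ang 95.0 -> shift [  -9.5 -357.4   -1.4] yaw -3.2
```

```bash
python3 -m crank '[[[-1,-20,0],-3.2,255],[[-2,-55,0],-3.2,255],[[-3,-95,0],-3.2,255],[[-4,-140,0],-3.2,255],[[-5,-188,0],-3.2,255],[[-6,-236,0],-3.2,255],[[-7,-284,0],-3.2,255],[[-9,-322,0],-3.2,255],[[-9,-348,0],-3.2,255],[[-9,-357,0],-3.2,255]]'; python3 -m crank '[[[0,0,0],0,255],[[0,0,0],0,255]]';python3 -c "
from h import *
to(542.4,-300,63,98.2)"
```

```text
time: 11.95
eef_pos: [0.5403, -0.3013, 0.2104]
tcp_rot: [-0.07, 0.998, 0.002, -0.003]
contact_force: [-0.2, 0.6, -2.1]
opening: 0.571
finger_force: 52.7
time: 12.15
eef_pos: [0.5414, -0.298, 0.213]
tcp_rot: [-0.072, 0.997, 0.002, -0.001]
contact_force: [0.1, 0.3, -1.5]
opening: 0.575
finger_force: 52.7
t 12.2 at [ 541.4 -298.   213. ] ang 98.3 -> shift [ -1.1  -2.6 150. ] yaw 0.1
```

```bash
python3 -m crank '[[[-1,-1,20],0,255],[[-1,-1,55],0,255],[[-1,-1,90],0,255],[[-1,-1,115],0,255],[[-1,-1,130],0,255],[[-1,-1,138],0,255],[[-1,-1,143],0,255],[[-1,-1,144],0,255],[[-1,-1,144],0,255]]';python3 -c "
from h import *
to(542.4,-300,63,98.2)"
```

```text
time: 13.05
eef_pos: [0.544, -0.3009, 0.0726]
tcp_rot: [-0.072, 0.997, -0.001, 0.001]
contact_force: [0.4, -0.3, -2.6]
opening: 0.572
finger_force: 52.7
t 13.1 at [ 544.  -300.9   72.6] ang 98.2 -> shift [1.5 1.1 9.6] yaw 0.0
```

```bash
python3 -m crank '[[[0,0,3],0,255],[[0,0,6],0,255],[[0,0,8],0,255],[[0,0,9.5],0,255],[[0,0,9.5],0,255]]'; python3 -c "
from h import *
to(542.4,-300,63,98.2)"
```

```text
time: 13.55
eef_pos: [0.5435, -0.3005, 0.0631]
tcp_rot: [-0.072, 0.997, 0.0, -0.0]
contact_force: [-3.2, 1.8, 5.2]
opening: 0.57
finger_force: 53.2
t 13.6 at [ 543.5 -300.5   63.1] ang 98.2 -> shift [1.  0.6 0.1] yaw 0.0
```

```bash
python3 -m crank '[[[0,0,0],0,0],[[0,0,0],0,0],[[0,0,0],0,0],[[0,0,0],0,0],[[0,0,-20],0,0],[[0,0,-60],0,0],[[0,0,-105],0,0],[[0,0,-145],0,0],[[0,0,-145],0,0]]'; python3 -c "
from h import *
to(564.1,13.4,208,5.4)
import pickle
c=read_camera('scene');cv2.imwrite('pics/s1.png',c['frame']);P=cloud(c);Z=P[...,2]
m=(Z>.08)&(Z<.092)&(abs(P[...,0]-.564)<.06)&(abs(P[...,1]-.013)<.08)
print(cv2.minAreaRect((P[m][:,:2]*1000).astype(np.float32)))"
```

```text
time: 14.45
eef_pos: [0.5466, -0.3029, 0.2154]
tcp_rot: [-0.072, 0.997, -0.005, 0.005]
contact_force: [0.1, -0.5, 1.6]
opening: 1.003
finger_force: 0.0
t 14.4 at [ 546.6 -302.9  215.4] ang 98.2 -> shift [-62.6 310.6   4.7] yaw 92.8
((564.3710327148438, 13.23330307006836), (36.197505950927734, 120.9706802368164), 4.925053596496582)
```

View pics/s1.png

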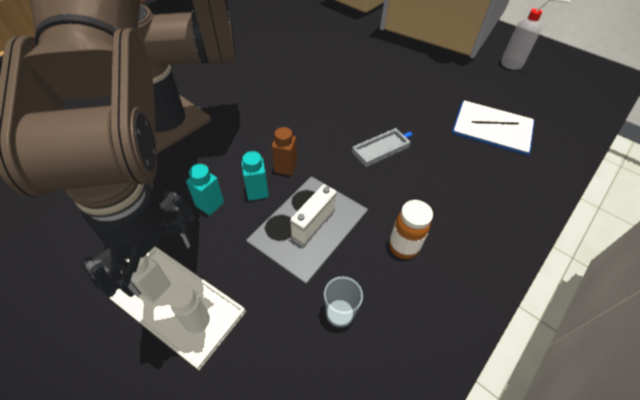

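Both bottles are standing upright in the tray, at about (150,278) and (188,308). The cartridge at (314,215) has not moved. I will go to the cartridge now.

```bash
python3 -m crank '[[[-62,310,0],92.8,0],[[-62,310,0],92.8,0],[[-62,310,0],92.8,0],[[-62,310,0],92.8,0],[[-62,310,0],92.8,0],[[-62,310,0],92.8,0],[[-62,310,0],92.8,0],[[-62,310,0],92.8,0],[[-62,310,0],92.8,0],[[-62,310,0],92.8,0]]';  python3 -c "
from h import *
to(564.3,13.4,160,5.2)"
```

```text
time: 15.5
eef_pos: [0.5592, 0.016, 0.2046]
tcp_rot: [0.613, 0.79, -0.001, -0.002]
contact_force: [-0.7, 0.0, 0.1]
opening: 1.0
finger_force: 0.0
t 15.5 at [559.2  16.  204.6] ang 14.4 -> shift [-3.8  4.5 44.6] yaw 9.2
```

```bash
python3 -m crank '[[[0,0,10],7,0],[[0,0,40],7,0],[[0,0,40],7,0],[[0,0,40],7,0],[[0,0,40],7,0]]';  python3 -c "
from h import *
to(564.3,13.4,46,5.2)"
```

```text
time: 16.0
eef_pos: [0.5606, 0.0152, 0.1675]
tcp_rot: [0.658, 0.753, 0.0, 0.0]
contact_force: [0.1, 0.1, 0.4]
opening: 1.0
finger_force: 0.0
t 16.0 at [560.6  15.2 167.5] ang 7.7 -> shift [ -2.3   3.3 121.5] yaw 2.5
```

```bash
python3 -m crank '[[[-2,3,0],2.5,0],[[-2,3,35],2.5,0],[[-2,3,70],2.5,0],[[-2,3,100],2.5,0],[[-2,3,115],2.5,0],[[-2,3,121],2.5,0],[[-2,3,121],2.5,0],[[-2,3,121],2.5,0]]';  python3 -c "
from h import *
to(564.3,13.4,46,5.2)"
```

```text
time: 16.8
eef_pos: [0.565, 0.0135, 0.0477]
tcp_rot: [0.674, 0.738, 0.001, 0.001]
contact_force: [-0.5, 0.7, 0.4]
opening: 1.001
finger_force: 0.0
t 16.8 at [565.   13.5  47.7] ang 5.2 -> shift [-0.  -0.7  1.7] yaw -0.0
```

```bash
python3 -m crank '[[[0,-0.7,1],0,255],[[0,-0.7,1],0,255],[[0,-0.7,1],0,255],[[0,-0.7,1],0,255],[[0,-0.7,1],0,255],[[0,-0.7,1],0,255],[[0,-0.7,1],0,255],[[0,-0.7,1],0,255]]' 70; python3 -c "
from h import *
to(564.3,13.4,46,5.2)"; python3 -m crank '[[[0,-0.7,-15],0,255],[[0,-0.7,-40],0,255],[[0,-0.7,-60],0,255],[[0,-0.7,-70],0,255],[[0,-0.7,-70],0,255]]'; python3 -c "
from h import *
to(531,330.3,117,-17.3)"
```

```text
time: 17.6
eef_pos: [0.5635, 0.0136, 0.0456]
tcp_rot: [0.674, 0.738, 0.0, 0.001]
contact_force: [0.1, 0.2, 5.5]
opening: 0.412
finger_force: 70.3
t 17.6 at [563.5  13.6  45.6] ang 5.2 -> shift [-0.3  0.8 -0.4] yaw -0.0
time: 18.1
eef_pos: [0.5623, 0.0135, 0.1158]
tcp_rot: [0.674, 0.738, 0.0, 0.001]
contact_force: [0.8, -0.2, -3.9]
opening: 0.416
finger_force: 70.9
t 18.1 at [562.3  13.5 115.8] ang 5.2 -> shift [318.3  -2.6  -1.4] yaw 22.5
```

```bash
python3 -m crank '[[[15,0,0],2,255],[[45,0,0],5,255],[[85,0,0],9,255],[[130,-1,0],13,255],[[175,-1,0],17,255],[[220,-2,0],20,255],[[260,-2,0],22,255],[[290,-2,0],22.5,255],[[310,-2,0],22.5,255],[[318,-2,0],22.5,255]]'; python3 -m crank '[[[0,0,0],0,255],[[0,0,0],0,255]]';python3 -c "
from h import *
to(531,330.3,44,-17.3)
c=read_camera('top');P=cloud(c);X,Y,Z=P[...,0],P[...,1],P[...,2]
cv2.imwrite('pics/t2.png',cv2.resize(c['frame'][150:270,140:300],None,fx=4,fy=4))"
```

```text
time: 19.1
eef_pos: [0.5295, 0.3314, 0.1124]
tcp_rot: [0.805, 0.593, -0.002, -0.001]
contact_force: [0.0, 0.2, -4.3]
opening: 0.413
finger_force: 70.9
time: 19.3
eef_pos: [0.5309, 0.329, 0.1137]
tcp_rot: [0.806, 0.592, -0.001, 0.0]
contact_force: [-0.2, -0.2, -4.3]
opening: 0.41
finger_force: 70.9
t 19.3 at [530.9 329.  113.7] ang -17.3 -> shift [ 1.4 -0.2 69.7] yaw -0.0
```

View pics/t2.png

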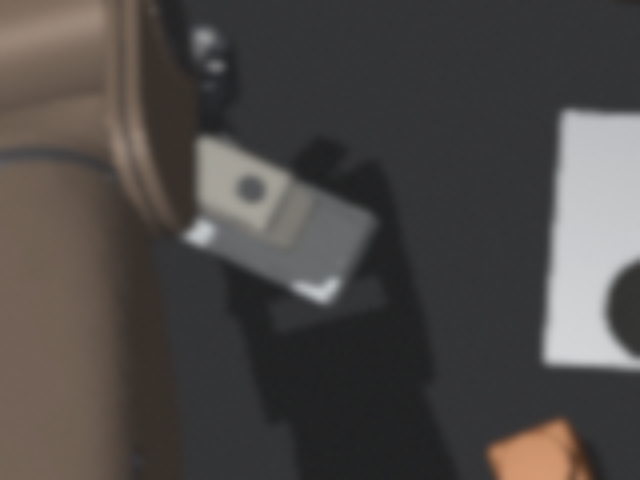

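The cartridge (port at (250,188)) is above the dock at about (300,235) and parallel to it. The offset between them is parallax. I will lower it.

```bash
python3 -m crank '[[[1,0,10],0,255],[[1,0,25],0,255],[[1,0,38],0,255],[[1,0,46],0,255],[[1,0,52],0,255],[[1,0,57],0,255],[[1,0,61],0,255],[[1,0,62],0,255],[[1,0,62],0,255]]'; python3 -c "
from h import *
to(531,330.3,43.6,-17.3)"
```

```text
time: 20.25
eef_pos: [0.5318, 0.3312, 0.053]
tcp_rot: [0.805, 0.593, 0.0, 0.0]
contact_force: [-0.6, -0.4, -4.9]
opening: 0.413
finger_force: 70.9
t 20.2 at [531.8 331.2  53. ] ang -17.3 -> shift [-1.1 -0.5  9.4] yaw -0.0
```

```bash
python3 -m crank '[[[-1,-0.5,3],0,255],[[-1,-0.5,6],0,255],[[-1,-0.5,8],0,255],[[-1,-0.5,9],0,255],[[-1,-0.5,9],0,255]]'; python3 -c "
from h import *
to(531,330.3,43.6,-17.3)"
```

```text
time: 20.75
eef_pos: [0.531, 0.3302, 0.0438]
tcp_rot: [0.806, 0.593, -0.0, 0.0]
contact_force: [0.2, 0.1, -3.7]
opening: 0.412
finger_force: 70.8
t 20.8 at [531.  330.2  43.8] ang -17.3 -> shift [0.1 0.  0.2] yaw -0.0
```

```bash
python3 -m crank '[[[0,0,0.5],0,255],[[0,0,1],0,255],[[0,0,1],0,255]]'; python3 -m crank '[[[0,0,0],0,0],[[0,0,0],0,0],[[0,0,0],0,0],[[0,0,0],0,0],[[0,0,-20],0,0],[[0,0,-60],0,0],[[0,0,-105],0,0],[[0,0,-150],0,0],[[0,0,-170],0,0],[[0,0,-170],0,0]]'; python3 -c "
from h import *
to(542.4,-300,215,98.2)"
```

```text
time: 21.05
eef_pos: [0.5311, 0.3303, 0.0437]
tcp_rot: [0.806, 0.593, 0.0, -0.0]
contact_force: [-1.7, -1.3, 1.4]
opening: 0.415
finger_force: 71.6
time: 22.05
eef_pos: [0.5333, 0.3313, 0.2184]
tcp_rot: [0.805, 0.593, 0.005, 0.001]
contact_force: [1.0, -0.6, 0.0]
opening: 0.994
finger_force: 0.0
t 22.1 at [533.3 331.3 218.4] ang -17.3 -> shift [-600.   196.5    1.1] yaw -115.5
```

```bash
python3 -m crank '[[[-600,196,0],-115.5,0],[[-600,196,0],-115.5,0],[[-600,196,0],-115.5,0],[[-600,196,0],-115.5,0],[[-600,196,0],-115.5,0],[[-600,196,0],-115.5,0],[[-600,196,0],-115.5,0],[[-600,196,0],-115.5,0],[[-600,196,0],-115.5,0],[[-600,196,0],-115.5,0]]'; python3 -m crank '[[[0,0,0],0,0],[[0,0,0],0,0]]'; python3 -c "
from h import *
to(543.5,-300.5,215,98.2)
for n in('top','scene'):
    c=read_camera(n);P=cloud(c);X,Y,Z=P[...,0],P[...,1],P[...,2]
    m=(np.hypot(X-.531,Y-.33)<.09)&(Z>.05)&(Z<.12)
    q=m&(Z>.080)&(Z<.09); print(n,m.sum(),P[q].mean(0)*1000 if q.any() else 0,np.percentile(Z[m],[50,90]) if m.any() else 0, cv2.minAreaRect((P[q][:,:2]*1000).astype(np.float32)) if q.any() else 0)
    if n=='top': cv2.imwrite('pics/t3.png',c['frame'])
    for x,y in((.4246,-.3168),(.5435,-.3005)):
        k=(np.hypot(X-x,Y-y)<.04)&(Z>.115)&(Z<.13)
        if k.any(): print(cv2.minAreaRect((P[k][:,:2]*1000).astype(np.float32)),k.sum(),Z[k].mean())
"
```

```text
time: 23.05
eef_pos: [0.5369, -0.1323, 0.2109]
tcp_rot: [0.24, 0.971, 0.0, -0.001]
contact_force: [1.0, 0.4, 0.4]
opening: 1.004
finger_force: 0.0
time: 23.25
eef_pos: [0.5371, -0.1315, 0.211]
tcp_rot: [0.245, 0.97, 0.0, -0.002]
contact_force: [0.4, -0.1, -0.3]
opening: 1.001
finger_force: 0.0
t 23.2 at [ 537.1 -131.5  211. ] ang 61.7 -> shift [ -85.7 -145.8   -4.3] yaw -36.5
top 788 [529.82827357 328.48517583  86.09988005] [0.08613803 0.09053623] ((530.7879028320312, 330.0841369628906), (119.93798828125, 35.975746154785156), 73.06925201416016)
((424.7540588378906, -315.10980224609375), (40.79344177246094, 40.208919525146484), 2.3312697410583496) 267 0.12528002008269828
((544.4105834960938, -300.14068603515625), (40.01401901245117, 40.98057556152344), 17.736722946166992) 257 0.1250385876880457
scene 853 [533.27186347 324.34478994  86.20027768] [0.08428826 0.08860066] ((532.3070068359375, 329.197998046875), (120.78253173828125, 37.93378448486328), 73.97798156738281)
((425.30450439453125, -316.55535888671875), (41.03110122680664, 40.5670280456543), 27.249683380126953) 464 0.12568523423082417
((544.7474365234375, -301.1700439453125), (41.37395095825195, 40.169952392578125), 43.46902084350586) 529 0.12585002662523845
```

View pics/t3.png

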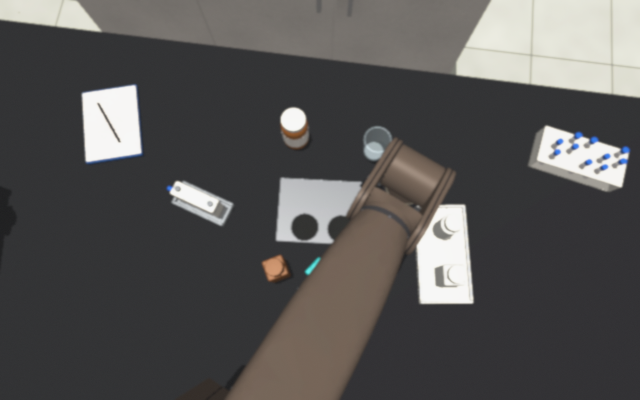

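The cartridge is seated at (200,198): its top is at 86.1 mm, which is the 6 mm floor plus 80 mm, and it is centred in the pocket. Both bottles are upright in the tray at (450,225) and (452,274). Next is the round bottle.

```bash
python3 -m crank '[[[-85,-146,0],-36.5,0],[[-85,-146,0],-36.5,0],[[-85,-146,0],-36.5,0],[[-85,-146,0],-36.5,0],[[-85,-146,0],-36.5,0],[[-85,-146,0],-36.5,0],[[-85,-146,0],-36.5,0],[[-85,-146,0],-36.5,0]]'; python3 -c "
from h import *
to(543.8,-300.5,63,98.2)"
```

```text
time: 24.15
eef_pos: [0.5446, -0.2982, 0.2127]
tcp_rot: [-0.074, 0.997, 0.0, -0.0]
contact_force: [0.5, 0.4, 0.3]
opening: 1.004
finger_force: 0.0
t 24.1 at [ 544.6 -298.2  212.7] ang 98.5 -> shift [  1.1  -2.2 149.7] yaw 0.3
```

```bash
python3 -m crank '[[[1,-2,10],0.3,0],[[1,-2,50],0.3,0],[[1,-2,85],0.3,0],[[1,-2,115],0.3,0],[[1,-2,135],0.3,0],[[1,-2,146],0.3,0],[[1,-2,149],0.3,0],[[1,-2,149],0.3,0],[[1,-2,149],0.3,0]]'; python3 -c "
from h import *
to(543.6,-300.5,63.1,98.2)"
```

```text
time: 25.05
eef_pos: [0.5445, -0.3025, 0.0654]
tcp_rot: [-0.071, 0.997, -0.001, 0.001]
contact_force: [-0.7, 0.5, 0.1]
opening: 1.0
finger_force: 0.0
t 25.1 at [ 544.5 -302.5   65.4] ang 98.1 -> shift [0.6 2.1 2.3] yaw -0.1
```

```bash
python3 -m crank '[[[0.5,2,2],0,0],[[0.5,2,2],0,255],[[0.5,2,2],0,255],[[0.5,2,2],0,255],[[0.5,2,2],0,255],[[0.5,2,2],0,255],[[0.5,2,2],0,255],[[0.5,2,2],0,255]]' 50; python3 -c "
from h import *
to(543.6,-300.5,63.1,98.2)"; python3 -m crank '[[[0.5,2,-15],0,255],[[0.5,2,-45],0,255],[[0.5,2,-70],0,255],[[0.5,2,-78],0,255],[[0.5,2,-78],0,255]]'; python3 -c "
from h import *
to(504.1,55.3,143,95)"
```

```text
time: 25.85
eef_pos: [0.5432, -0.3003, 0.0625]
tcp_rot: [-0.071, 0.997, -0.0, 0.0]
contact_force: [-0.0, -0.2, 4.6]
opening: 0.572
finger_force: 52.1
t 25.9 at [ 543.2 -300.3   62.5] ang 98.1 -> shift [-0.4 -0.2 -0.6] yaw -0.1
time: 26.35
eef_pos: [0.5424, -0.2981, 0.1412]
tcp_rot: [-0.071, 0.997, -0.001, 0.001]
contact_force: [0.2, 0.9, -2.6]
opening: 0.574
finger_force: 52.0
t 26.4 at [ 542.4 -298.1  141.2] ang 98.1 -> shift [-12.  355.3  -2.4] yaw 3.1
```

```bash
python3 -m crank '[[[-1,20,0],3.1,255],[[-2,55,0],3.1,255],[[-4,95,0],3.1,255],[[-5,140,0],3.1,255],[[-6,188,0],3.1,255],[[-8,236,0],3.1,255],[[-9,284,0],3.1,255],[[-11,322,0],3.1,255],[[-12,347,0],3.1,255],[[-12,355,0],3.1,255]]'; python3 -m crank '[[[0,0,0],0,255],[[0,0,0],0,255]]';python3 -c "
from h import *
to(504,55.2,65.5,95)"
```

```text
time: 27.35
eef_pos: [0.5016, 0.0576, 0.1376]
tcp_rot: [-0.045, 0.999, 0.001, -0.002]
contact_force: [-0.2, -0.8, -1.9]
opening: 0.574
finger_force: 52.3
time: 27.55
eef_pos: [0.5034, 0.0544, 0.139]
tcp_rot: [-0.044, 0.999, -0.0, -0.001]
contact_force: [-1.0, -0.2, -2.2]
opening: 0.569
finger_force: 52.3
t 27.6 at [503.4  54.4 139. ] ang 95.0 -> shift [-0.8  0.7 73.5] yaw -0.0
```

```bash
python3 -m crank '[[[0,0.5,15],0,255],[[0,0.5,35],0,255],[[0,0.5,50],0,255],[[0,0.5,60],0,255],[[0,0.5,66],0,255],[[0,0.5,68],0,255],[[0,0.5,68],0,255],[[0,0.5,68],0,255]]';python3 -c "
from h import *
to(504,55.2,65.5,95)"
```

```text
time: 28.35
eef_pos: [0.5044, 0.0555, 0.0726]
tcp_rot: [-0.044, 0.999, -0.0, 0.001]
contact_force: [0.4, -0.1, -2.0]
opening: 0.57
finger_force: 52.3
t 28.4 at [504.4  55.5  72.6] ang 95.0 -> shift [ 0.5 -0.2  7.1] yaw 0.0
```

```bash
python3 -m crank '[[[0.4,-0.2,3],0,255],[[0.4,-0.2,5],0,255],[[0.4,-0.2,6.5],0,255],[[0.4,-0.2,7],0,255],[[0.4,-0.2,7],0,255]]';python3 -c "
from h import *
to(504,55.2,65.5,95)"
```

```text
time: 28.85
eef_pos: [0.5035, 0.0554, 0.0655]
tcp_rot: [-0.044, 0.999, 0.0, -0.0]
contact_force: [-2.4, 0.6, 3.5]
opening: 0.577
finger_force: 52.7
t 28.9 at [503.5  55.4  65.5] ang 95.0 -> shift [-0.4 -0.3 -0. ] yaw 0.0
```

Contact is made. I will release, go up, and move to the square bottle.

```bash
python3 -m crank '[[[0,0,0],0,0],[[0,0,0],0,0],[[0,0,0],0,0],[[0,0,0],0,0],[[0,0,-20],0,0],[[0,0,-60],0,0],[[0,0,-105],0,0],[[0,0,-140],0,0],[[0,0,-150],0,0],[[0,0,-150],0,0]]'; python3 -c "
from h import *
to(424.7,-316.5,216,98.2)"
```

```text
time: 29.85
eef_pos: [0.5045, 0.0553, 0.2167]
tcp_rot: [-0.044, 0.999, -0.0, 0.002]
contact_force: [0.2, -0.1, -0.3]
opening: 0.998
finger_force: 0.0
t 29.9 at [504.5  55.3 216.7] ang 95.0 -> shift [ 111.9 -363.4    0.6] yaw -3.2
```

```bash
python3 -m crank '[[[112,-363,0],-3.2,0],[[112,-363,0],-3.2,0],[[112,-363,0],-3.2,0],[[112,-363,0],-3.2,0],[[112,-363,0],-3.2,0],[[112,-363,0],-3.2,0],[[112,-363,0],-3.2,0],[[112,-363,0],-3.2,0],[[112,-363,0],-3.2,0],[[112,-363,0],-3.2,0]]'; python3 -m crank '[[[0,0,0],0,0],[[0,0,0],0,0]]'; python3 -c "
from h import *
to(424.7,-316.7,63.2,98.2)
c=read_camera('top');P=cloud(c);X,Y,Z=P[...,0],P[...,1],P[...,2]
for n,x,y in(('round',.5043,.0547),('beaker',.738,-.102),('jar',.747,.112)):
    k=(np.hypot(X-x,Y-y)<.05)&(Z>.08)&(Z<.14)&((Z>.115)|(n=='beaker'))
    print(n,k.sum(),cv2.minAreaRect((P[k][:,:2]*1000).astype(np.float32)),Z[k].mean())"
```

```text
time: 30.85
eef_pos: [0.4224, -0.3154, 0.212]
tcp_rot: [-0.071, 0.997, 0.002, -0.001]
contact_force: [-0.8, -0.4, 0.0]
opening: 1.001
finger_force: 0.0
time: 31.05
eef_pos: [0.4236, -0.3145, 0.214]
tcp_rot: [-0.072, 0.997, 0.001, -0.0]
contact_force: [-0.3, -0.4, 0.7]
opening: 0.994
finger_force: 0.0
t 31.1 at [ 423.6 -314.5  214. ] ang 98.3 -> shift [ -0.8  -2.5 150.8] yaw 0.1
round 255 ((504.1988220214844, 54.75390625), (40.13808822631836, 40.006507873535156), 52.71205520629883) 0.12820302529840055
beaker 167 ((737.6954956054688, -102.25123596191406), (68.00899505615234, 68.38218688964844), 7.702173709869385) 0.08829614094089148
jar 471 ((746.9760131835938, 111.9949951171875), (59.718082427978516, 56.72307205200195), 8.645638465881348) 0.12986656108518801
```

Round is back within 0.3 mm.

```bash
python3 -m crank '[[[-1,-1,10],0,0],[[-1,-1,50],0,0],[[-1,-1,85],0,0],[[-1,-1,115],0,0],[[-1,-1,135],0,0],[[-1,-1,146],0,0],[[-1,-1,149],0,0],[[-1,-1,149],0,0],[[-1,-1,149],0,0]]'; python3 -c "
from h import *
to(424.7,-316.7,63.2,98.2)"
```

```text
time: 32.0
eef_pos: [0.4255, -0.3176, 0.0672]
tcp_rot: [-0.072, 0.997, -0.001, 0.001]
contact_force: [0.1, 0.6, -0.5]
opening: 1.0
finger_force: 0.0
t 32.0 at [ 425.5 -317.6   67.2] ang 98.2 -> shift [0.6 1.  4. ] yaw 0.0
```

```bash
python3 -m crank '[[[0.6,1,3.8],0,0],[[0.6,1,3.8],0,255],[[0.6,1,3.8],0,255],[[0.6,1,3.8],0,255],[[0.6,1,3.8],0,255],[[0.6,1,3.8],0,255],[[0.6,1,3.8],0,255],[[0.6,1,3.8],0,255]]' 50; python3 -c "
from h import *
to(424.6,-316.8,63.2,98.2)"; python3 -m crank '[[[0.6,1,-15],0,255],[[0.6,1,-45],0,255],[[0.6,1,-70],0,255],[[0.6,1,-76],0,255],[[0.6,1,-76],0,255]]'; python3 -c "
from h import *
to(513,-41.4,143,97.2)"
```

```text
time: 32.8
eef_pos: [0.4242, -0.3162, 0.0625]
tcp_rot: [-0.072, 0.997, -0.0, 0.0]
contact_force: [0.7, -0.8, 3.2]
opening: 0.583
finger_force: 52.9
t 32.8 at [ 424.2 -316.2   62.5] ang 98.2 -> shift [-0.3 -0.6 -0.7] yaw 0.0
time: 33.3
eef_pos: [0.4234, -0.3153, 0.1391]
tcp_rot: [-0.072, 0.997, -0.001, 0.001]
contact_force: [-0.1, -1.1, -2.5]
opening: 0.578
finger_force: 52.5
t 33.3 at [ 423.4 -315.3  139.1] ang 98.2 -> shift [-127.8  258.3   -4.2] yaw 1.0
```

```bash
python3 -m crank '[[[-12,24,0],1,255],[[-29,58,0],1,255],[[-48,97,0],1,255],[[-67,136,0],1,255],[[-86,174,0],1,255],[[-104,210,0],1,255],[[-117,237,0],1,255],[[-125,253,0],1,255],[[-128,258,0],1,255],[[-128,258,0],1,255]]'; python3 -m crank '[[[0,0,0],0,255],[[0,0,0],0,255]]';python3 -c "
from h import *
to(512.8,-41.4,65.5,97.2)"
```

```text
time: 34.3
eef_pos: [0.5121, -0.0408, 0.1365]
tcp_rot: [-0.064, 0.998, 0.0, -0.001]
contact_force: [0.3, 0.6, -0.7]
opening: 0.58
finger_force: 52.7
time: 34.5
eef_pos: [0.5126, -0.0424, 0.1377]
tcp_rot: [-0.062, 0.998, -0.0, -0.0]
contact_force: [-0.1, 0.1, -1.8]
opening: 0.577
finger_force: 52.7
t 34.5 at [512.6 -42.4 137.7] ang 97.1 -> shift [-0.3  0.9 72.2] yaw -0.1
```

```bash
python3 -m crank '[[[0,1,15],0,255],[[0,1,35],0,255],[[0,1,50],0,255],[[0,1,60],0,255],[[0,1,66],0,255],[[0,1,67],0,255],[[0,1,67],0,255],[[0,1,67],0,255]]';python3 -c "
from h import *
to(512.8,-41.4,65.5,97.2)"
```

```text
time: 35.3
eef_pos: [0.5136, -0.0406, 0.0719]
tcp_rot: [-0.063, 0.998, -0.0, 0.001]
contact_force: [0.1, -0.3, -2.3]
opening: 0.579
finger_force: 52.6
t 35.3 at [513.6 -40.6  71.9] ang 97.2 -> shift [ 0.9 -0.6  6.4] yaw 0.0
```

```bash
python3 -m crank '[[[0.8,-0.6,3],0,255],[[0.8,-0.6,5],0,255],[[0.8,-0.6,6],0,255],[[0.8,-0.6,6.4],0,255],[[0.8,-0.6,6.4],0,255]]';python3 -c "
from h import *
to(512.8,-41.4,65.5,97.2)"
```

```text
time: 35.8
eef_pos: [0.5122, -0.0411, 0.0655]
tcp_rot: [-0.063, 0.998, 0.0, -0.0]
contact_force: [-3.2, 1.0, 5.0]
opening: 0.581
finger_force: 53.3
t 35.8 at [512.2 -41.1  65.5] ang 97.2 -> shift [-0.5 -0.4  0. ] yaw 0.0
```

```bash
python3 -m crank '[[[0,0,0],0,0],[[0,0,0],0,0],[[0,0,0],0,0],[[0,0,0],0,0],[[0,0,-20],0,0],[[0,0,-60],0,0],[[0,0,-105],0,0],[[0,0,-140],0,0],[[0,0,-160],0,0],[[0,0,-160],0,0]]'; python3 -m crank '[[[80,-300,0],0,0],[[80,-300,0],0,0],[[80,-300,0],0,0],[[80,-300,0],0,0],[[80,-300,0],0,0],[[80,-300,0],0,0],[[80,-300,0],0,0],[[80,-300,0],0,0],[[80,-300,0],0,0],[[80,-300,0],0,0]]'; python3 -c "
from h import *
c=read_camera('top');P=cloud(c);X,Y,Z=P[...,0],P[...,1],P[...,2];cv2.imwrite('pics/t4.png',c['frame'])
for n,x,y in(('round',.5043,.0547),('square',.5128,-.0414),('beaker',.738,-.102),('jar',.747,.112)):
    k=(np.hypot(X-x,Y-y)<.05)&(Z>.08)&(Z<.14)&((Z>.115)|(n=='beaker'))
    print(n,k.sum(),cv2.minAreaRect((P[k][:,:2]*1000).astype(np.float32)),Z[k].mean())
k=(np.hypot(X-.531,Y-.33)<.09)&(Z>.08)&(Z<.09);print(cv2.minAreaRect((P[k][:,:2]*1000).astype(np.float32)),Z[k].mean())
s=get_state();print(s['time'],s['eef_pos'])"
```

```text
time: 36.8
eef_pos: [0.5143, -0.0417, 0.2288]
tcp_rot: [-0.063, 0.998, -0.001, 0.004]
contact_force: [-0.4, -0.1, -0.1]
opening: 0.998
finger_force: 0.0
time: 37.8
eef_pos: [0.4707, -0.3469, 0.2239]
tcp_rot: [-0.064, 0.998, 0.001, -0.0]
contact_force: [-0.8, 0.1, 0.3]
opening: 1.003
finger_force: 0.0
round 253 ((504.38092041015625, 54.5556640625), (40.12260437011719, 40.37456512451172), 50.942909240722656) 0.12836481414384532
square 254 ((512.680908203125, -41.35779571533203), (40.58929443359375, 40.02136993408203), 7.382787227630615) 0.1281022481111738
beaker 168 ((738.3489990234375, -102.50750732421875), (68.60167694091797, 68.41631317138672), 29.90224266052246) 0.08787943824331738
jar 466 ((746.8060913085938, 112.1042251586914), (58.34829330444336, 57.71674346923828), 2.1876518726348877) 0.1299256505955482
((530.8438110351562, 330.085205078125), (120.621337890625, 36.25617218017578), 72.81706237792969) 0.08610448034352287
37.85 [ 0.47083051 -0.346967    0.22426897]
```

View pics/t4.png

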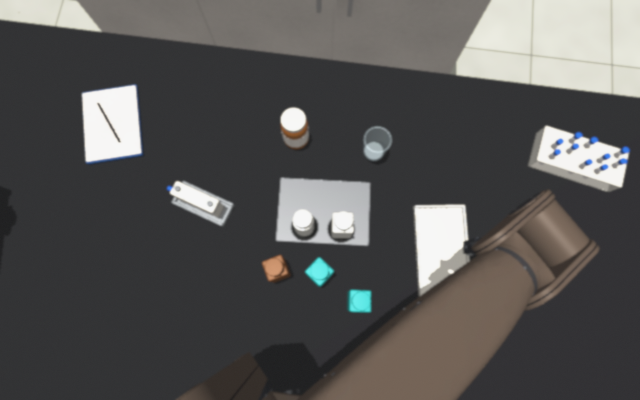

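The bottles are back on their discs at (303,221) and (342,223), each within 0.3 mm of where it started. The cartridge is seated in the dock at (200,198). The beaker, jar and look-alikes have not moved, and the arm is clear.

```bash
python3 -c "
from plant import ctrl
print(ctrl.sign_off())"
```

```text
the job is handed in; nothing more can be done
None
```

The job is done and handed in at about 38 s: the cartridge is fully down in the dock, both bottles are upright within 0.3 mm of their starting spots, and the beaker and jar have not moved.

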